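Lock the drag screw of the peg carousel

TASK

Lock the drag screw of the peg carousel without losing its setting: put the loose keeper over the screw's wing head, fully down with its tail between the two lugs so that the screw is held, then swing the jam nut's lever clockwise (seen from above) until the nut bites and is firmly tight, and no further: about 8 N at the lever's pin. Leave the keeper in place, let go of everything, and do not disturb the saucer, soap box, brush or paddle.

Things in the scene. Friction and masses are not known exactly. Their poses are not given: they have to be found in the camera images.
- base: Grey plastic turntable base, fixed to the ledge. Origin on the axis of the upright steel drag screw, at ledge height. The peg carousel (disc 150 mm across, knob top at 119 mm, pegs to 92 mm) stands 190 mm from the screw along +x of this body; the lugs lie along +y.
- gap (a point): On the base: middle of the gap between the two upright lugs, 87 mm from the screw axis along the base's +y, on top of the block between them, 38 mm above the ledge. Gap 20 mm wide (x). Each lug is 12 mm (x) by 26 mm (y), its top 56 mm above the ledge.
- seat (a point): Point on the screw axis on top of the screw's round collar (34 mm across), 38 mm above the ledge; axes as base. The keeper's origin belongs here, tail along +y, lying on the collar and on the block between the lugs.
- wing_end (a point): End of the screw's wing head nearest the lugs, on its middle plane, 18 mm from the axis, 50 mm above the ledge. The wing is an upright flat tab on the collar: 36 mm long (from the axis towards this point; within 4 degrees of the base's y axis at first), 10 mm thick, 14 mm high, and over that a tier 30 mm long, 6 mm thick, 5 mm high, top at 57 mm. Moved 7 mm, the setting is lost.
- keeper: Loose dark steel keeper, about 80 g, flat on the ledge, right side up. Origin: middle of its slot, underside. Head plate 32 (x) by 60 (y) by 8 mm with a through slot 12.4 (x) by 39.6 (y) mm. A tail 14 mm wide, 8 mm thick runs along +y to 108 mm from the origin.
- fin (a point): On the keeper: centre of its upright grip fin, which stands on the tail, 47 mm from the keeper's origin along +y, 28 mm above the underside. Fin 12 mm thick (keeper's x), 26 mm long (y), from 8 to 48 mm above the underside.
- nut_pin (a point): Centre of the top of the upright round steel pin (12 mm across, 22 to 62 mm above the ledge) at the end of the jam nut's lever, 75 mm from the screw axis. The hexagon nut and its flat lever (12 mm wide, 22 to 30 mm above the ledge) turn about the screw axis, below the keeper. It runs freely (under 1 N at the pin) for 0.4 to 1.1 rad clockwise, then bites, at an angle that cannot be seen before.
- clamp (a joint): Winding of the spring washer under the nut, rad: 0 until the nut bites, locked from 0.1, crushed at 0.5. From the bite on the push at the pin, square to the lever, starts at 4.7 N and rises 1.6 N per 0.1 rad: locked from 6.5 N, crushed somewhat over 11 N, 8 N is right. Released, it stays or springs back a little. The unheld screw turns at 0.12 N m, so the biting nut drags it round unless the keeper holds it.
- saucer: Bystander: white ceramic saucer, 120 mm across, 18 mm high, origin under its centre.
- soapbox: Bystander: clear acrylic soap box, shut, 104 by 74 by 38 mm, origin under its centre.
- brush: Bystander: yellow handled brush, 170 mm long, lying along its x axis.
- paddle: Bystander: wooden clothes paddle, 255 by 75 by 12 mm, lying flat along its x axis.
There are look-alikes about, which are no part of the job. Several things have the shape of the keeper; the one meant has the colours described above.

How it is judged (in metres and radians):
On the way, in this order (a step that is already met when the one before it is completed fails the run):
1. the keeper lies fully down over the wing head, its tail between the lugs (z of keeper in the frame of seat between -0.004 and 0.004 m and horizontal distance between keeper and seat below 0.005 m and angle between keeper's own z axis and vertical below 0.1 rad and angle between the y axis of keeper and the y axis of base, either way round below 0.2 rad), for 0.2 s.
2. with the keeper in place the nut is tightened until it is locked (all of step 1 and distance of wing_end from where it was at the start of the episode below 0.007 m and value of joint clamp above 0.1 rad), for 0.2 s.
At the end, for the whole second after the job is handed in: The keeper lies flat over the wing head, within 4 mm of fully down and 5 mm of centred, its tail along the gap between the lugs within 0.2 rad; the nut is locked (washer wound between 0.1 and 0.5 rad); the end of the wing is within 7 mm of where it was at the start; the keeper is at rest (all of step 2 and value of joint clamp below 0.5 rad and linear speed of keeper below 0.02 m/s); the robot touches nothing.
It fails at once if the washer is crushed by overtightening (wound over 0.5 rad) (value of joint clamp above 0.5 rad).
It fails at once if the screw's setting is lost (wing end moved over 7 mm) (distance of wing_end from where it was at the start of the episode above 0.007 m).
It fails at once if the saucer, soap box, brush or paddle is shifted over 20 mm (distance of any of saucer, soapbox, brush, paddle from where it was at the start of the episode above 0.02 m).
It also fails if it takes over 72 s, if anything falls off the work surface, if the arm or the gripper's body presses on something with over 40 N, if the wrist force passes 120 N, or if a joint passes its speed limit or range.

ROBOT

A 7-joint arm with a two-finger parallel gripper is mounted at the origin on the work surface. World frame = base frame: x ahead of the robot, y to its left, z up, the work surface at z = 0. Lengths are in mm, angles in rad, forces in N, time in s.
With the tool pointing down it reaches from about 425 to 950 mm from the base axis. Payload 16.7 kg.
Tool frame: the origin (TCP) lies midway between the tips of the shut fingers; the grasp point (between the pads) lies 19 mm behind it; z points along the fingers, y is the direction in which the jaws open and shut (so a half turn about z gives the same grasp; the last joint's range is limited). The gripper opens to 94 mm and grips with 3 to 60 N. Pads are 16 mm wide; open, the fingers measure 119 mm over their backs; the gripper's body (75 mm by 177 mm) begins 78 mm behind the grasp point.
Start: joints at [1.129, 0.426, 0.074, 1.606, -0.034, 1.111, -0.067], TCP at [194.797, -646.242, 205.467] pointing down, gripper open.
Joint ranges: [-2.85, 2.85], [-0.5, 2.14], [-1.23, 1.37], [0.21, 2.46], [-1.02, 4.16], [0.16, 2.05], [-2.73, 2.73]. Speed limits (rad/s): [1.89, 1.89, 2.39, 2.39, 3.01, 3.01, 3.01].

INTERFACE

Orientations are given as a rotation vector (axis times angle).
In Python, from workcell import manip gives the robot as it stands.
- The arm moves only by the tool arm_command, never from a script. Its argument "plan" is a list of rows, each a list of 7 numbers: the shift along the tool's x, y, z in cm, then the turn, a rotation vector about the tool's x, y, z in rad, then the opening, from 0 (shut) to 1 (fully open). In form: [[x, y, z, ax, ay, az, claw], ...]. A call has 1 to 5 rows; each row shifts and turns the commanded pose from where the row before left it, along the tool's axes as they then stand; what a row does not reach is not made up. A row lasts 1/10 s, in which the tool goes at most 50 mm and 8.59 degrees, less where a joint would pass 70% of its speed; a pose out of reach is approached as far as the arm can. A call with a gripper value outside its range is refused whole. The fingers move at their own pace and stop on an object; "grip_force" is the grip in N (left out, the last holds). Time passes only in rows, so rows that do not move let the fingers close. It gives the time, the measured TCP pose, the force and the opening at its end, in the units of the state.
- manip.read_state(): the state, without advancing time (a new reading comes with each control period).
- manip.grab_frame(name): name is "scene" or "top"; returns the picture (400x640x3 uint8, blue, green, red); there is no depth.
- manip.camera_model(name): a dict with "camera_matrix" (3x3 intrinsics, pixels), "cam_to_world" (4x4, takes a point from camera to world coordinates). Camera axes: x right, y up, looking along -z (the intrinsics and any distortion apply to the point x, -y, -z); pixel columns grow to the right and rows downward; lengths in mm; the calibration is good to about 2 mm. A picture is of the moment at which its call begins. camera_model takes no time and is no camera call.
- manip.finish_job(): hands the job in, once; it reports no verdict.
The state is a dict: "t": time; "q": joint angles; "joint_velocities": joint speeds; "joint_efforts": joint torques, N m; "position": TCP position; "orientation": TCP orientation; "wrist_force": force on the tool from outside, world axes, zero at the start; "moment": the same for the moment, N m; "opening": opening from 0.0 (shut) to 1.0 (fully open).
Only numpy, scipy, OpenCV 4.12 (cv2) and the standard library are available. Lean on these libraries where they do the work, as an engineer would, in place of code of your own. Each camera call takes 0.05 s, during which the arm holds its last target. There are 200 camera calls.

## Working session

There is one attempt and no reset: what is moved stays moved. The work goes in short steps, Python scripts to look and compute and a tool call to move; the robot and the scene stay as the last step left them, time stands still between calls to the robot, and variables do not carry over. Pictures are saved under pics/ and viewed, about 8 in all and at most 12, crops included, and the job is handed in when it is done.

Besides the shell and the picture viewer there is one more tool, called after "Emit:" as name(argument=value, ...) on one line, values as JSON. arm_command: Moves the arm, as the interface text tells. Its arguments: {"type":"object","properties":{"plan":{"type":"array"},"grip_force":{"type":"number"}},"required":["plan"]}

```bash
mkdir -p pics
python3 - <<'E'
from workcell import manip
import cv2,numpy as np
s=manip.read_state();print({k:np.round(v,3).tolist() for k,v in s.items()})
for n in("scene","top"):
    cv2.imwrite(f"pics/{n}0.png",manip.grab_frame(n));m=manip.camera_model(n);print(n,m)
E
```

```text
{'t': 0.0, 'q': [1.129, 0.427, 0.074, 1.607, -0.034, 1.111, -0.067], 'joint_velocities': [0.002, -0.001, 0.001, -0.002, -0.0, 0.0, -0.0], 'joint_efforts': [0.001, -93.584, 3.668, -45.422, -0.049, 0.02, 0.0], 'position': [194.666, -645.864, 204.788], 'orientation': [-3.107, -0.458, 0.0], 'wrist_force': [0.613, 0.447, -0.605], 'moment': [-0.018, -0.009, 0.006], 'opening': 0.997}
scene {'camera_matrix': array([[434.05050098,   0.        , 323.74766215],
       [  0.        , 434.05050098, 198.74896955],
       [  0.        ,   0.        ,   1.        ]]), 'cam_to_world': array([[-7.38841802e-01, -4.75438592e-01,  4.77567730e-01,
         1.02163827e+03],
       [ 6.73815806e-01, -5.30921402e-01,  5.13901474e-01,
         4.66110262e+02],
       [ 9.22233549e-03,  7.01484575e-01,  7.12624964e-01,
         7.83557071e+02],
       [ 0.00000000e+00,  0.00000000e+00,  0.00000000e+00,
         1.00000000e+00]])}
top {'camera_matrix': array([[365.08785205,   0.        , 317.74144467],
       [  0.        , 365.08785205, 201.0354115 ],
       [  0.        ,   0.        ,   1.        ]]), 'cam_to_world': array([[ 2.63383909e-02,  9.95246868e-01, -9.37547867e-02,
         4.56669788e+02],
       [-9.99603153e-01,  2.52836086e-02, -1.24207669e-02,
        -3.61833795e+01],
       [-9.99126999e-03,  9.40447234e-02,  9.95517837e-01,
         9.09767714e+02],
       [ 0.00000000e+00,  0.00000000e+00,  0.00000000e+00,
         1.00000000e+00]])}
```

View pics/scene0.png

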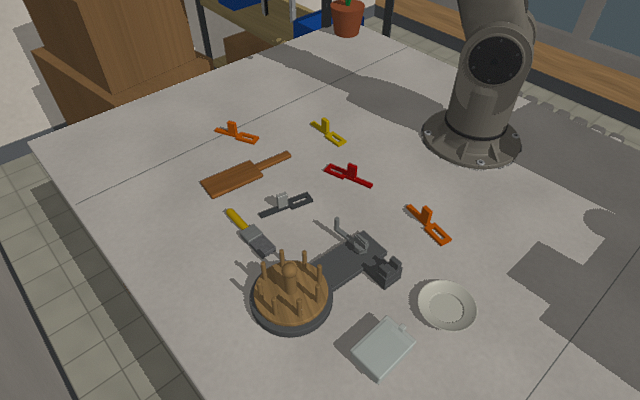

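View pics/top0.png

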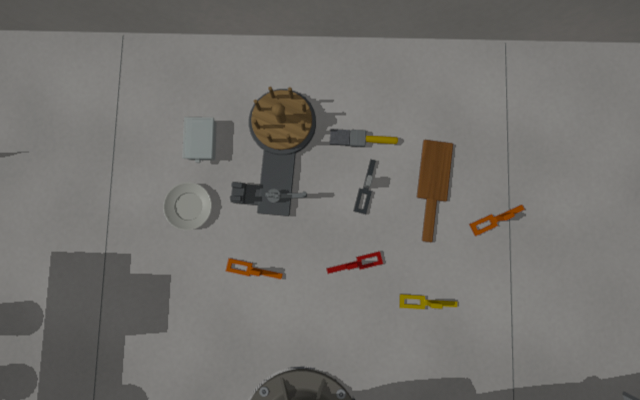

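Candidates with the keeper's shape in the top view: orange at (256,270) and (497,220), red (355,263), yellow (428,302), and dark grey (366,187). Only the grey one fits "dark steel". The base's screw is at about (273,196), the lugs at (240,192), the pin at (305,195) and the carousel at (283,122). I'll confirm in an enlarged crop.

Run:
```python
import cv2,numpy as np
t=cv2.imread("pics/top0.png");s=cv2.imread("pics/scene0.png")
a=cv2.resize(t[150:225,225:390],None,fx=4.8,fy=4.8,interpolation=cv2.INTER_CUBIC)[:, :792]
b=cv2.resize(s[180:290,250:410],None,fx=4,fy=4,interpolation=cv2.INTER_CUBIC)
a=cv2.resize(a,(640,290))
b=b[:300]
c=np.vstack([a,b]);cv2.imwrite("pics/crop1.png",np.clip(c.astype(float)*1.5,0,255).astype(np.uint8))
```

```text
(no output)
```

View pics/crop1.png

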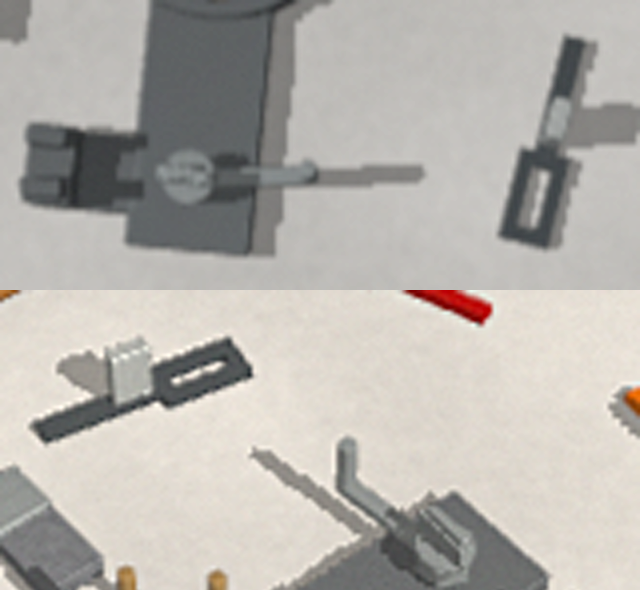

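The crop confirms it: the grey keeper with a light fin lies right of the base, with its slot at top pixel ≈(363,200) and tail end ≈(373,160). The lever and pin point away from the lugs. Next I'll measure.

```bash
cat > h.py <<'E'
import cv2,numpy as np
from workcell import manip
def ray(n,px):
    m=manip.camera_model(n);K=m["camera_matrix"];T=m["cam_to_world"]
    d=np.linalg.inv(K)@[px[0],px[1],1];return T[:3,3],T[:3,:3]@[d[0],-d[1],-d[2]]
def plane(n,px,z):
    o,d=ray(n,px);return (o+d*(z-o[2])/d[2])[:2]
def proj(n,p):
    m=manip.camera_model(n);K=m["camera_matrix"];T=m["cam_to_world"]
    c=T[:3,:3].T@(np.array(p,float)-T[:3,3]);u=K@[c[0],-c[1],-c[2]];return u[:2]/u[2]
def tri(p,q,a="top",b="scene"):
    o1,d1=ray(a,p);o2,d2=ray(b,q);A=np.stack([d1,-d2],1)
    s=np.linalg.lstsq(A,o2-o1,rcond=None)[0];x,y=o1+s[0]*d1,o2+s[1]*d2
    return (x+y)/2,np.linalg.norm(x-y)
E
python3 - <<'E'
from h import *
for n,(x0,y0,x1,y1) in {"top":(340,150,395,220),"scene":(250,180,325,225)}.items():
    im=cv2.imread(f"pics/{n}0.png")[y0:y1,x0:x1];k=8
    g=cv2.resize(im,None,fx=k,fy=k,interpolation=cv2.INTER_CUBIC).max(2)
    m=(g<92).astype(np.uint8)
    cs,h=cv2.findContours(m,cv2.RETR_CCOMP,cv2.CHAIN_APPROX_NONE)
    f=lambda p:(np.array(p)+.5)/k-.5+[x0,y0]
    for c,hh in zip(cs,h[0]):
        if cv2.contourArea(c)<300: continue
        r=cv2.minAreaRect(c);M=cv2.moments(c)
        print(n,"hole" if hh[3]>=0 else "outer",cv2.contourArea(c)/k/k,f([M['m10']/M['m00'],M['m01']/M['m00']]).round(2),np.round(f(cv2.boxPoints(r)),2).tolist())
    # dark levels
    print(np.percentile(g,[1,5,10,20,30]))
# rough world
for nm,px,z in [("slot",(362.9,200.6),8),("tail",(373,160.5),8),("screw",(273,196),57),("pin",(305,194.5),62),("lugs",(237,192.5),56)]:
    print(nm,plane("top",px,z).round(1))
# base outline in top
t=cv2.imread("pics/top0.png");g=cv2.resize(t[150:225,225:320],None,fx=8,fy=8,interpolation=cv2.INTER_CUBIC)
cv2.imwrite("pics/base_top.png",np.clip(g*1.6,0,255).astype(np.uint8))
s=cv2.imread("pics/scene0.png");g=cv2.resize(s[210:295,320:412],None,fx=7,fy=7,interpolation=cv2.INTER_CUBIC)
cv2.imwrite("pics/base_scene.png",np.clip(g*1.6,0,255).astype(np.uint8))
E
```

```text
top outer 748.234375 [368.81 188.75] [[350.36, 209.75], [370.48, 158.04], [395.03, 167.59], [374.91, 219.3]]
top hole 40.7265625 [363.37 200.58] [[359.77, 207.86], [363.18, 193.25], [366.61, 194.05], [363.2, 208.67]]
top hole 50.515625 [368.51 180.21] [[364.49, 184.68], [367.0, 174.35], [372.57, 175.7], [370.06, 186.03]]
[ 49.  53.  82. 104. 127.]
scene outer 426.9296875 [288.54 204.21] [[254.24, 202.64], [309.06, 187.14], [313.55, 203.0], [258.73, 218.51]]
scene hole 28.3828125 [298.89 200.31] [[291.85, 201.53], [305.17, 196.66], [306.06, 199.09], [292.75, 203.96]]
[ 48.  56.  69. 121. 148.]
slot [ 545.5 -136.8]
tail [ 647.  -160.6]
screw [546.2  80. ]
pin [551.1   4.6]
lugs [552.5 165.5]
```

View pics/base_top.png

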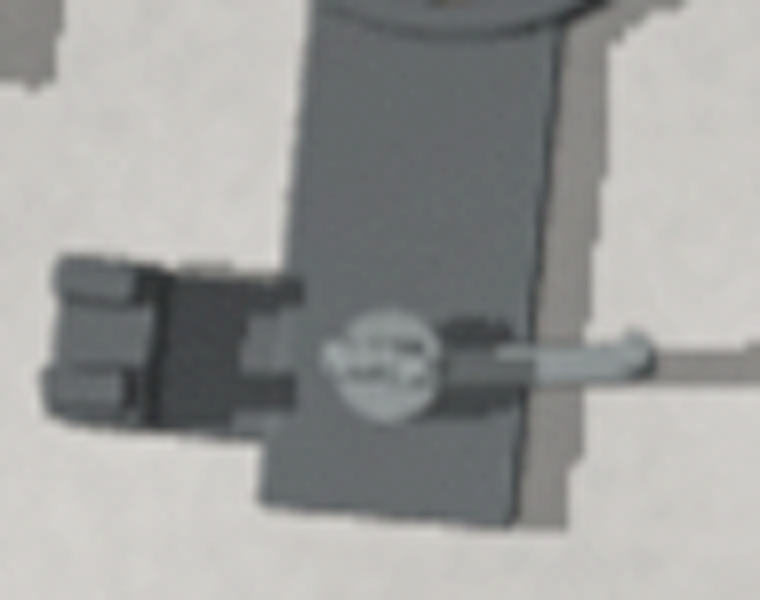

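View pics/base_scene.png

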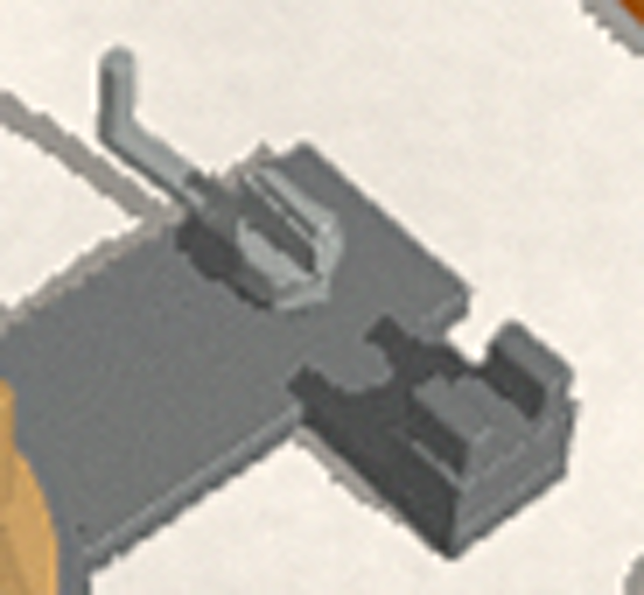

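Run:
```python
from h import *
c=plane("top",(272.9,195.2),38);g=plane("top",(235.8,191.4),56);print("screw",c,"gapmid",g,np.linalg.norm(g-c),"ang y",np.degrees(np.arctan2(*(g-c)[::-1])))
f=lambda u,v:((u+.5)/8-.5+225,(v+.5)/8-.5+150)
for a,b in [((315,10),(262,500)),((562,20),(515,520))]:
    d=plane("top",f(*a),15)-plane("top",f(*b),15);print("base x ang",np.degrees(np.arctan2(d[1],d[0])))
s=lambda u,v:((u+.5)/7-.5+320,(v+.5)/7-.5+210)
e1,e2=plane("scene",s(325,243),57),plane("scene",s(255,172),57);print("wing scene",e1,e2,(e1+e2)/2,np.linalg.norm(e1-e2),np.degrees(np.arctan2(*(e1-e2)[::-1])))
print("collar scene",plane("scene",s(288,238),38))
print("pin",plane("top",f(633,352),62),plane("scene",s(118,60),62))
# lugs in scene: gap lug tops centres
a,b=s(535,360),s(455,425)
print("lugs scene",plane("scene",s(532,358),56),plane("scene",s(447,430),56))
# keeper
sl=plane("top",(363.37,200.58),4);print("slot top",sl, "scene",plane("scene",(298.89,200.31),4))
# pca heading from slot & fin/tail
im=cv2.imread("pics/top0.png");t=plane("top",(373.3,160.3),8);print("tail",t,np.linalg.norm(t-sl),np.degrees(np.arctan2(*(t-sl)[::-1])))
h=plane("top",(363.18,193.25),4)-plane("top",(359.77,207.86),4);print("slot ang",np.degrees(np.arctan2(h[1],h[0])))
# fin blob: bright low-saturation top both
```

```text
screw [550.12381175  82.88699353] gapmid [554.99842204 168.42071583] 85.67251296245689 ang y 86.7382127034369
base x ang -3.780468677961882
base x ang -3.4383006064461177
wing scene [559.41204569 102.87856378] [555.27327798  68.85352153] [557.34266184  85.86604266] 34.275835488118894 83.06467721169369
collar scene [554.5036361   84.25360863]
pin [553.21857427   7.70497247] [557.95670194   9.62437595]
lugs scene [544.56099107 173.19422354] [582.34386981 173.65738852]
slot top [ 545.99521531 -138.40461897] scene [ 549.39503178 -133.61534088]
tail [ 647.53562896 -161.29746745] 104.08908739991178 -12.70522374707677
slot ang -12.169415081894991
```

Emit:
arm_command(plan=[[3.5,-2.4,0,0,0,0,1],[3.5,-2.4,0,0,0,0,1],[3.5,-2.4,0,0,0,0,1],[3.5,-2.4,0,0,0,0,1],[3.5,-2.4,0,0,0,0,1]])

```text
t: 0.6
position: [328.4, -479.2, 205.3]
orientation: [-3.108, -0.458, 0.0]
wrist_force: [-0.1, -0.8, 0.1]
opening: 1.0
```

Emit:
arm_command(plan=[[3.5,-2.4,0,0,0,0,1],[3.5,-2.4,0,0,0,0,1],[3.5,-2.4,0,0,0,0,1],[3.5,-2.4,0,0,0,0,1],[3.5,-2.4,0,0,0,0,1]])

```text
t: 1.1
position: [461.3, -313.9, 205.4]
orientation: [-3.108, -0.458, 0.0]
wrist_force: [0.9, -0.7, -1.0]
opening: 1.005
```

Emit:
arm_command(plan=[[3.5,-2.4,0,0,0,0,1],[3.5,-2.4,0,0,0,0,1],[3.5,-2.4,0,0,0,0,1],[3.5,-2.4,0,0,0,0,1],[0,0,0,0,0,0,1]])

```text
t: 1.6
position: [569.9, -177.2, 205.1]
orientation: [-3.104, -0.469, -0.002]
wrist_force: [-0.5, 0.7, -0.2]
opening: 0.999
```

Emit:
arm_command(plan=[[0,0,2,0,0,0.128,1],[0,0,2,0,0,0.128,1],[0,0,2,0,0,0.128,1],[0,0,2,0,0,0.128,1],[0,0,0,0,0,0,1]])

```text
t: 2.1
position: [565.1, -183.0, 122.9]
orientation: [-3.122, 0.347, 0.007]
wrist_force: [-0.8, 0.2, 0.8]
opening: 0.999
```

Emit:
arm_command(plan=[[0.65,-1.35,0,0,0,0,0.7],[0.65,-1.35,1,0,0,0,0.7],[0.65,-1.35,2,0,0,0,0.7],[0,0,2,0,0,0,0.7],[0,0,0,0,0,0,0.7]])

```text
t: 2.6
position: [594.5, -145.9, 73.4]
orientation: [-3.123, 0.338, 0.004]
wrist_force: [0.0, -0.0, 0.9]
opening: 0.7
```

Run:
```python
from h import *
s=manip.read_state();print(s["position"],s["orientation"])
t=manip.grab_frame("scene");g=cv2.resize(t[150:240,235:345],None,fx=6,fy=6,interpolation=cv2.INTER_CUBIC)
cv2.imwrite("pics/hov.png",np.clip(g*1.3,0,255).astype(np.uint8))
```

```text
[ 594.45173496 -145.90518589   73.43307605] [-3.1225288   0.33758927  0.00448493]
```

View pics/hov.png

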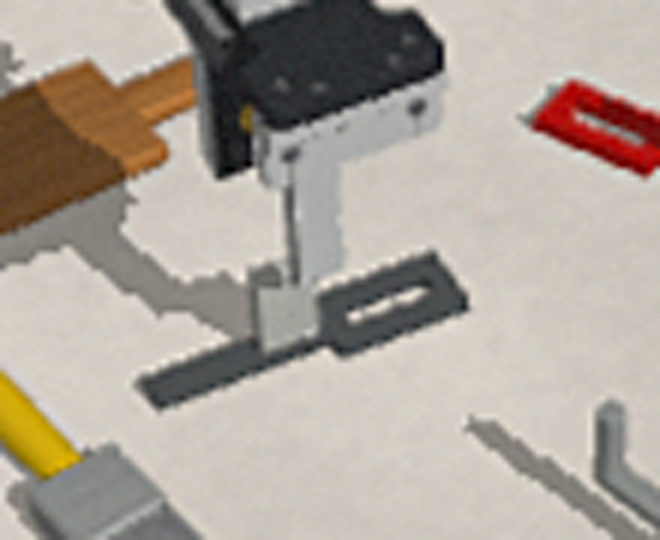

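The view shows the open gripper above the grey keeper, with the fin at crop (285,315) and the head towards the right. I'll descend and grip.

Emit:
arm_command(plan=[[0,0,2,0,0,0,0.7],[0,0,2,0,0,0,0.7],[0,0,1.6,0,0,0,0.7],[0,0,0,0,0,0,0.7]])

```text
t: 3.05
position: [594.2, -147.6, 18.4]
orientation: [-3.123, 0.343, 0.003]
wrist_force: [-0.1, -0.6, -0.4]
opening: 0.696
```

Emit:
arm_command(plan=[[0,0,0,0,0,0,0],[0,0,0,0,0,0,0],[0,0,0,0,0,0,0],[0,0,0,0,0,0,0],[0,0,0,0,0,0,0]], grip_force=40)

```text
t: 3.55
position: [595.0, -147.9, 19.9]
orientation: [-3.123, 0.344, -0.001]
wrist_force: [-0.2, 0.1, 0.3]
opening: 0.31
```

Run:
```python
from h import *
s=manip.read_state();print(s["position"],s["orientation"],s["opening"])
print(proj("scene",(593,-147.5,28)),proj("scene",s["position"]))
```

```text
[ 595.0338634  -147.86046254   19.88730023] [-3.12267632e+00  3.43775066e-01 -8.41266930e-04] 0.31002258015671735
[281.20965838 198.93007251] [280.66647019 201.5685256 ]
```

Emit:
arm_command(plan=[[0,0,0,0,0,0,0],[0,0,0,0,0,0,0],[0,0,0,0,0,0,0],[0,0,0,0,0,0,0]])

```text
t: 3.95
position: [594.9, -147.8, 19.6]
orientation: [-3.123, 0.344, -0.0]
wrist_force: [-0.9, 0.1, 2.0]
opening: 0.123
```

Emit:
arm_command(plan=[[0,0,-2,0,0,0,0],[0,0,-3,0,0,0,0],[0,0,-3,0,0,0,0],[0,0,-2,0,0,0,0],[0,0,0,0,0,0,0]])

```text
t: 4.45
position: [596.4, -148.2, 122.3]
orientation: [3.122, -0.344, 0.007]
wrist_force: [1.0, -0.1, -1.4]
opening: 0.127
```

Emit:
arm_command(plan=[[-1.3,-3.3,0,0,0,0,0],[-1.3,-3.3,0,0,0,0,0],[-1.3,-3.3,0,0,0,0,0],[-1.3,-3.3,0,0,0,0,0],[-1.3,-3.3,0,0,0,0,0]])

```text
t: 4.95
position: [566.3, 28.6, 118.4]
orientation: [3.123, -0.344, -0.002]
wrist_force: [1.1, 0.3, -1.0]
opening: 0.125
```

Emit:
arm_command(plan=[[-1.2,-3.3,0,0,0,0,0],[-1.2,-3.3,0,0,0,0,0],[-1.2,-3.2,0,0,0,0,0],[0,0,0,0,0,-0.14,0],[0,0,0,0,0,-0.14,0]])

```text
t: 5.45
position: [552.5, 132.3, 118.4]
orientation: [-3.14, -0.108, 0.002]
wrist_force: [0.8, -1.0, -0.7]
opening: 0.126
```

Emit:
arm_command(plan=[[0,0,0,0,0,-0.145,0],[0,0,0,0,0,-0.145,0],[0,0,0,0,0,-0.145,0],[0,0,0,0,0,-0.145,0],[0,0,0,0,0,-0.145,0]])

```text
t: 5.95
position: [552.9, 130.7, 118.4]
orientation: [-2.898, -1.211, 0.002]
wrist_force: [0.4, -0.8, -0.1]
opening: 0.128
```

Emit:
arm_command(plan=[[0,0,0,0,0,-0.145,0],[0,0,0,0,0,-0.145,0],[0,0,0,0,0,-0.145,0],[0,0,0,0,0,-0.145,0],[0,0,0,0,0,-0.145,0]])

```text
t: 6.45
position: [552.9, 130.7, 118.4]
orientation: [-2.28, -2.16, 0.001]
wrist_force: [0.3, -0.5, -1.8]
opening: 0.129
```

Emit:
arm_command(plan=[[0,0,0,0,0,0,0],[0,0,0,0,0,0,0]])

```text
t: 6.65
position: [553.1, 130.6, 118.8]
orientation: [-2.292, -2.148, 0.001]
wrist_force: [-0.4, 0.7, -0.8]
opening: 0.123
```

Run:
```python
from h import *
s=manip.read_state();print(s["position"],s["orientation"])
t=manip.grab_frame("top");c=manip.grab_frame("scene")
cv2.imwrite("pics/top2.png",t);cv2.imwrite("pics/scene2.png",c)
print(proj("top",(552,83.5,103)),proj("scene",(552,83.5,103)))
a=cv2.resize(t[155:225,215:315],None,fx=6,fy=6,interpolation=cv2.INTER_CUBIC)[:300]
b=cv2.resize(c[195:295,320:420],None,fx=6,fy=6,interpolation=cv2.INTER_CUBIC)
a=cv2.resize(t[150:225,215:285],None,fx=5.7,fy=5.7,interpolation=cv2.INTER_CUBIC)
b=cv2.resize(c[190:285,335:405],None,fx=5.7,fy=5.7,interpolation=cv2.INTER_CUBIC)
h=max(len(a),len(b));p=lambda x:np.vstack([x,np.zeros((h-len(x),x.shape[1],3),np.uint8)])
cv2.imwrite("pics/both2.png",np.clip(np.hstack([p(a),p(b)])*1.6,0,255).astype(np.uint8))
```

```text
[553.11946248 130.63825241 118.78308661] [-2.29156715e+00 -2.14773255e+00  8.81212761e-04]
[268.79937213 191.14917298] [363.4701261  223.17573268]
```

View pics/both2.png

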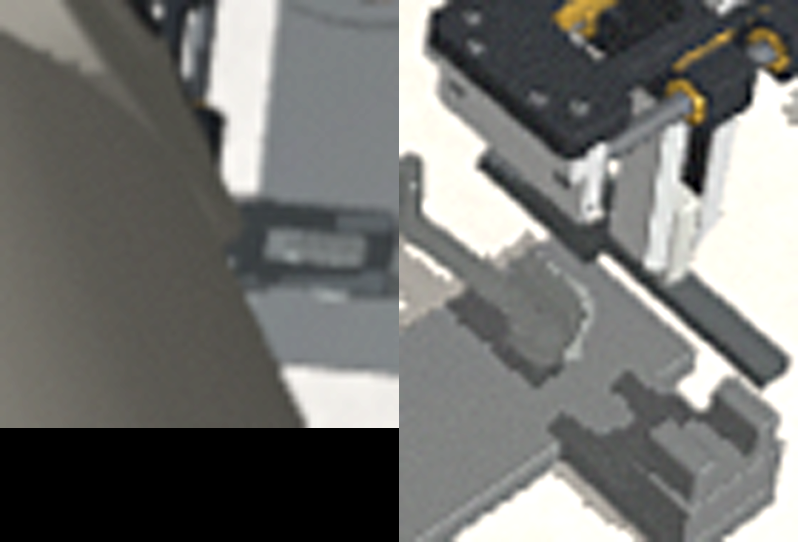

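Run:
```python
from h import *
x0,y0,x1,y1=255,185,284,202
im=cv2.imread("pics/top2.png")[y0:y1,x0:x1].max(2)
g=cv2.resize(im,None,fx=8,fy=8,interpolation=cv2.INTER_CUBIC)
for th in (62,68,74,80):
    cs,_=cv2.findContours((g>th).astype(np.uint8),cv2.RETR_LIST,cv2.CHAIN_APPROX_NONE)
    for c in cs:
        r=cv2.minAreaRect(c)
        if 2000<cv2.contourArea(c)<12000:
            p=(np.array(r[0])+.5)/8-.5+[x0,y0];print(th,p.round(2),np.array(r[1])/8,r[2],plane("top",p,103).round(1))
```

```text
62 [269.6  200.36] [ 3.43562579 24.17890739] 84.33629608154297 [531.4  80.9]
62 [269.8  193.04] [17.43739128  5.96531296] 3.2154836654663086 [547.8  81.1]
62 [273.31 187.  ] [ 4.875 20.25 ] 90.0 [561.6  73.8]
68 [269.74 193.16] [16.78556824  5.4913826 ] 4.763641834259033 [547.6  81.2]
74 [269.77 193.18] [16.18198586  5.07635212] 4.085616588592529 [547.5  81.2]
```

Emit:
arm_command(plan=[[0.2,0.2,1,0,0,0,0],[0,0,1.4,0,0,0,0],[0,0,1.2,0,0,0,0],[0,0,0,0,0,0,0],[0,0,0,0,0,0,0]])

```text
t: 7.25
position: [555.2, 132.8, 82.9]
orientation: [-2.287, -2.153, 0.001]
wrist_force: [0.3, 1.0, -0.0]
opening: 0.128
```

Run:
```python
from h import *
s=manip.read_state();print(s["position"],s["orientation"],s["wrist_force"])
t=manip.grab_frame("top");c=manip.grab_frame("scene")
cv2.imwrite("pics/top3.png",t);cv2.imwrite("pics/scene3.png",c)
a=cv2.resize(t[170:215,230:290],None,fx=6.6,fy=6.6,interpolation=cv2.INTER_CUBIC)
b=cv2.resize(c[210:285,340:410],None,fx=5.7,fy=5.7,interpolation=cv2.INTER_CUBIC)
h=max(len(a),len(b));p=lambda x:np.vstack([x,np.zeros((h-len(x),x.shape[1],3),np.uint8)])
cv2.imwrite("pics/both3.png",np.clip(np.hstack([p(a),p(b)])*1.8,0,255).astype(np.uint8))
```

```text
[555.2170338  132.76111037  82.93531978] [-2.28653496e+00 -2.15326126e+00  1.33213702e-03] [ 0.25534323  0.95464698 -0.03532859]
```

View pics/both3.png

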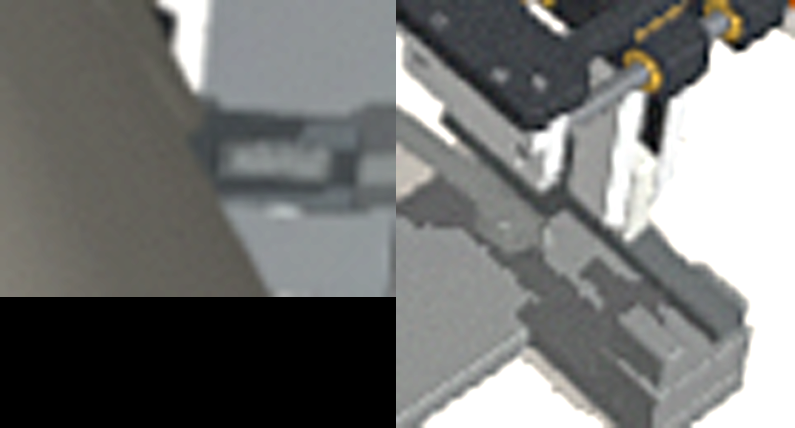

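Run:
```python
from h import *
x0,y0,x1,y1=258,183,284,202
im=cv2.imread("pics/top3.png")[y0:y1,x0:x1].max(2)
g=cv2.resize(im,None,fx=8,fy=8,interpolation=cv2.INTER_CUBIC)
for th in (62,68,74,80,86):
    cs,_=cv2.findContours((g>th).astype(np.uint8),cv2.RETR_LIST,cv2.CHAIN_APPROX_NONE)
    for c in cs:
        r=cv2.minAreaRect(c)
        if 2000<cv2.contourArea(c)<12000:
            p=(np.array(r[0])+.5)/8-.5+[x0,y0];print(th,p.round(2),np.array(r[1])/8,r[2],plane("top",p,67.5).round(1))
# wing from initial top image: bright ridges on collar; print 8x-free raw values
a=cv2.imread("pics/top0.png").max(2)[186:205,262:284];b=cv2.imread("pics/top3.png").max(2)[186:205,262:284]
print(a);print(b)
```

```text
62 [273.83 192.78] [ 7.76667881 19.40388107] 88.53119659423828 [552.7  76.9]
62 [270.75 185.06] [ 5.    25.375] 90.0 [570.6  84.8]
68 [271.93 193.9 ] [14.23157883  4.47267914] 2.4540317058563232 [549.9  81.2]
68 [270.81 184.88] [ 4.625 25.25 ] 90.0 [571.   84.6]
74 [271.9  193.91] [13.4666481   3.58618879] 4.028263568878174 [549.9  81.3]
74 [270.88 184.75] [ 4.375 25.125] 90.0 [571.3  84.5]
80 [270.88 184.56] [ 4.    25.125] 90.0 [571.8  84.5]
[[ 45  63  68  68  68  67  67  67  68  68  67  67  67  67  67  68  68  67
   69  68  67  68]
 [ 46  63  68  68  67  68  68  68  68  68  67  67  68  67  68  67  67  67
   67  68  68  68]
 [ 59  65  68  68  67  68  67  68  68  72  73  75  76  72  70  69  67  68
   68  68  67  68]
 [ 67  68  68  68  67  68  69  73  80  84  85  87  87  83  80  73  70  67
   67  62  60  59]
 [ 68  67  68  69  67  68  75  84  91  91  92  93  92  91  91  85  72  61
   57  49  47  46]
 [ 68  68  67  67  67  68  79  91  93  91  91  92  92  91  92  91  84  61
   48  45  45  43]
 [ 68  67  68  72  78  78  80  88  91  83  84  84  80  79  78  80  89  76
   52  45  43  43]
 
[... 2183 characters left out ...]
7  48  52  54  54  55  56  50
   45  43  42  42]
 [ 45  43  43  42  43  42  43  44  44  43  43  44  43  44  44  44  44  52
   55  56  54  52]
 [ 49  50  51  53  55  54  54  53  55  56  55  55  54  55  53  53  56  62
   65  64  64  57]
 [ 51  58  65  69  70  67  67  63  67  69  70  67  63  62  62  64  65  64
   65  65  64  54]
 [ 52  59  75  80  80  78  76  75  81  90  96  95  88  72  61  61  61  61
   62  60  62  55]
 [ 51  53  71  84  87  86  85  84  90  96 101 103  98  85  73  71  72  72
   72  70  72  71]
 [ 53  51  60  76  86  86  86  85  85  86  83  86  87  86  85  86  86  85
   86  86  85  85]
 [ 53  50  52  69  82  86  86  85  85  85  85  85  85  86  85  86  85  86
   85  86  87  86]]
```

Run:
```python
from h import *
print("wing",plane("top",(272.3,194.9),52),plane("top",(272.3,194.8),55))
print("slot L",plane("top",(262.7,193.2),63.5),"R",plane("top",(279.7,194.6),71.5))
print("slot top/bot mid",plane("top",(271.2,191.5),67.5),plane("top",(271.2,196.3),67.5))
# scene: tail vs lugs
for nm,c in (("0","scene0"),("3","scene3")):
    pass
c=cv2.imread("pics/scene3.png")
print(proj("scene",(555.3,131+0,67)), )
K=np.array([555.2,132.8])-47*np.array([.063,.998]);print("kin origin",K)
```

```text
wing [549.30093806  82.42331592] [549.21409537  82.01752523]
slot L [551.486257   103.43960521] R [548.32495187  62.62287075]
slot top/bot mid [555.51401812  83.14414637] [544.29242649  82.71361613]
[377.49805901 248.128955  ]
kin origin [552.239  85.894]
```

Emit:
arm_command(plan=[[0,0,0.3,0,0,0,0],[0,0,0.3,0,0,0,0],[0,0,0.3,0,0,0,0],[0,0,0,0,0,0,0]])

```text
t: 7.75
position: [555.3, 132.6, 74.1]
orientation: [-2.287, -2.153, 0.001]
wrist_force: [0.1, -0.8, -0.6]
opening: 0.125
```

Emit:
arm_command(plan=[[0,0,0.2,0,0,0,0],[0,0,0.2,0,0,0,0],[0,0,0,0,0,0,0]])

```text
t: 8.05
position: [555.4, 132.7, 70.2]
orientation: [-2.287, -2.154, 0.0]
wrist_force: [0.1, -0.5, -1.1]
opening: 0.123
```

Emit:
arm_command(plan=[[0,0,0.2,0,0,0,0],[0,0,0.1,0,0,0,0],[0,0,0,0,0,0,0]])

```text
t: 8.35
position: [555.5, 132.7, 67.4]
orientation: [-2.287, -2.154, 0.0]
wrist_force: [-0.7, 0.2, -0.8]
opening: 0.124
```

Emit:
arm_command(plan=[[0,0,0.2,0,0,0,0],[0,0,0.2,0,0,0,0],[0,0,0,0,0,0,0]])

```text
t: 8.65
position: [555.4, 132.7, 63.2]
orientation: [-2.287, -2.154, 0.0]
wrist_force: [0.6, 0.4, -0.6]
opening: 0.123
```

Emit:
arm_command(plan=[[0,0,0.2,0,0,0,0],[0,0,0.2,0,0,0,0],[0,0,0,0,0,0,0]])

```text
t: 8.95
position: [555.4, 132.7, 59.2]
orientation: [-2.287, -2.154, 0.001]
wrist_force: [0.8, 0.3, -1.3]
opening: 0.123
```

Emit:
arm_command(plan=[[0,0,0.15,0,0,0,0],[0,0,0,0,0,0,0]])

```text
t: 9.15
position: [555.5, 132.7, 57.8]
orientation: [-2.287, -2.154, 0.0]
wrist_force: [-0.1, -0.0, -1.4]
opening: 0.127
```

Emit:
arm_command(plan=[[0,0,0.15,0,0,0,0],[0,0,0,0,0,0,0]])

```text
t: 9.35
position: [555.7, 132.7, 57.5]
orientation: [2.287, 2.153, 0.0]
wrist_force: [-5.8, -2.3, 18.2]
opening: 0.124
```

Contact came at full depth (18 N up, TCP z 57.5, so the underside is at about 38). I'll relieve the push, open and lift.

Emit:
arm_command(plan=[[0,0,-0.1,0,0,0,0],[0,0,0,0,0,0,0.35],[0,0,0,0,0,0,0.35],[0,0,0,0,0,0,0.35],[0,0,0,0,0,0,0.35]])

```text
t: 9.85
position: [555.6, 132.7, 57.4]
orientation: [-2.287, -2.154, 0.0]
wrist_force: [-0.6, 0.9, 0.3]
opening: 0.35
```

Emit:
arm_command(plan=[[0,0,-2,0,0,0,0.35],[0,0,-3,0,0,0,0.35],[0,0,-3,0,0,0,0.35],[0,0,-3,0,0,0,0.35],[0,0,0,0,0,0,0.35]])

```text
t: 10.35
position: [557.4, 133.4, 171.2]
orientation: [2.285, 2.152, 0.007]
wrist_force: [0.3, -0.6, -0.2]
opening: 0.351
```

Emit:
arm_command(plan=[[-3.1,0.12,0,0,0,0,0.3],[-3.1,0.12,0,0,0,0,0.3],[-3.1,0.12,0,0,0,0,0.3],[-3.1,0.12,0,0,0,-0.1,0.3],[0,0,0,0,0,0,0.3]])

```text
t: 10.85
position: [552.5, 4.0, 166.7]
orientation: [2.178, 2.264, -0.003]
wrist_force: [-0.5, -0.4, 0.3]
opening: 0.3
```

Run:
```python
from h import *
s=manip.read_state();print(s["position"],s["orientation"],s["q"])
t=manip.grab_frame("top");c=manip.grab_frame("scene")
cv2.imwrite("pics/top4.png",t);cv2.imwrite("pics/scene4.png",c)
a=cv2.resize(t[170:215,230:290],None,fx=6.6,fy=6.6,interpolation=cv2.INTER_CUBIC)
b=cv2.resize(c[205:285,330:400],None,fx=5.7,fy=5.7,interpolation=cv2.INTER_CUBIC)
h=max(len(a),len(b));p=lambda x:np.vstack([x,np.zeros((h-len(x),x.shape[1],3),np.uint8)])
cv2.imwrite("pics/both4.png",np.clip(np.hstack([p(a),p(b)])*1.8,0,255).astype(np.uint8))
```

```text
[552.52765256   4.04906706 166.66411184] [ 2.17797615  2.2637622  -0.00295542] [ 0.34409168  0.31835804 -0.56235457  1.89348285  0.20286625  0.98720201
 -0.26975282]
```

View pics/both4.png

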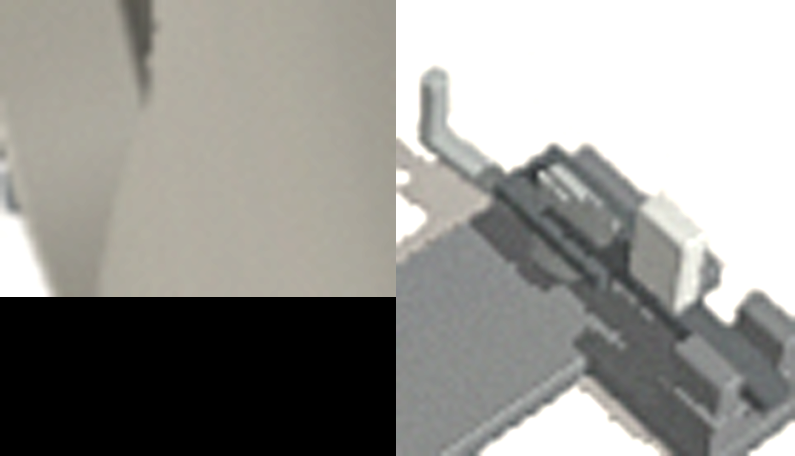

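The keeper is seated: the wing shows through the slot at crop (580,205), the tail lies between the lugs, and the pin is unmoved at crop (435,75). I'll lower the open fingers astride the pin.

Emit:
arm_command(plan=[[0.5,0.3,2.5,0,0,0,0.3],[0,0,3,0,0,0,0.3],[0,0,2.5,0,0,0,0.3],[0,0,1.5,0,0,0,0.3],[0,0,0,0,0,0,0.3]])

```text
t: 11.45
position: [554.6, 14.8, 70.8]
orientation: [-2.174, -2.264, 0.003]
wrist_force: [-0.8, 0.0, -0.5]
opening: 0.301
```

Emit:
arm_command(plan=[[0,0,0.7,0,0,0,0.3],[0,0,0.6,0,0,0,0.3],[0,0,0,0,0,0,0.3]])

```text
t: 11.75
position: [555.7, 13.7, 59.4]
orientation: [2.177, 2.265, 0.0]
wrist_force: [0.5, -1.1, 0.1]
opening: 0.3
```

Emit:
arm_command(plan=[[-0.45,0,0.6,0,0,0,0.3],[0,0,0.7,0,0,0,0.3],[0,0,0.6,0,0,0,0.3],[0,0,0,0,0,0,0.3]])

```text
t: 12.15
position: [555.4, 9.2, 39.5]
orientation: [-2.176, -2.265, 0.001]
wrist_force: [-0.1, -0.3, 1.0]
opening: 0.303
```

Emit:
arm_command(plan=[[0.01,-0.45,0,0,0,0.06,0.3],[0.01,-0.45,0,0,0,0.06,0.3],[0.01,-0.45,0,0,0,0.06,0.3],[0.01,-0.45,0,0,0,0.06,0.3],[0.01,-0.45,0,0,0,0.06,0.3]])

```text
t: 12.65
position: [533.6, 11.7, 40.6]
orientation: [2.493, 1.912, 0.001]
wrist_force: [1.0, 0.8, 0.4]
opening: 0.301
```

Emit:
arm_command(plan=[[0.01,-0.38,0,0,0,0.05,0.3],[0.01,-0.38,0,0,0,0.05,0.3],[0.01,-0.38,0,0,0,0.05,0.3],[0,0,0,0,0,0,0.3]])

```text
t: 13.05
position: [522.6, 15.6, 40.6]
orientation: [2.628, 1.722, 0.0]
wrist_force: [-0.3, -0.5, -0.1]
opening: 0.3
```

Emit:
arm_command(plan=[[0.01,-0.38,0,0,0,0.05,0.3],[0.01,-0.38,0,0,0,0.05,0.3],[0,0,0,0,0,0,0.3]])

```text
t: 13.35
position: [516.1, 18.8, 40.6]
orientation: [2.709, 1.59, 0.0]
wrist_force: [0.1, -0.0, 0.3]
opening: 0.301
```

Emit:
arm_command(plan=[[0.01,-0.38,0,0,0,0.05,0.3],[0.01,-0.38,0,0,0,0.05,0.3],[0,0,0,0,0,0,0.3]])

```text
t: 13.65
position: [510.3, 22.7, 40.8]
orientation: [2.784, 1.454, 0.002]
wrist_force: [3.1, -1.7, 0.3]
opening: 0.295
```

Emit:
arm_command(plan=[[0.01,-0.38,0,0,0,0.05,0.3],[0,0,0,0,0,0,0.3],[0,0,0,0,0,0,0.3]])

```text
t: 13.95
position: [507.2, 24.8, 40.7]
orientation: [2.819, 1.386, 0.001]
wrist_force: [5.3, -2.5, 0.3]
opening: 0.299
```

Emit:
arm_command(plan=[[0.01,-0.38,0,0,0,0.05,0.3],[0,0,0,0,0,0,0.3],[0,0,0,0,0,0,0.3]])

```text
t: 14.25
position: [504.1, 27.2, 40.6]
orientation: [2.853, 1.314, 0.001]
wrist_force: [4.4, -2.4, -0.3]
opening: 0.299
```

Emit:
arm_command(plan=[[0.01,-0.38,0,0,0,0.05,0.3],[0,0,0,0,0,0,0.3]])

```text
t: 14.45
position: [501.3, 29.8, 40.7]
orientation: [2.886, 1.24, 0.001]
wrist_force: [5.7, -2.6, -1.0]
opening: 0.299
```

Emit:
arm_command(plan=[[0.01,-0.38,0,0,0,0.05,0.3],[0,0,0,0,0,0,0.3]])

```text
t: 14.65
position: [498.7, 32.4, 40.7]
orientation: [2.916, 1.167, 0.001]
wrist_force: [6.3, -4.2, -1.6]
opening: 0.299
```

Emit:
arm_command(plan=[[0,0,0,0,0,0,0.3]])

```text
t: 14.75
position: [498.8, 32.3, 40.7]
orientation: [2.915, 1.17, 0.001]
wrist_force: [5.4, -3.6, -0.3]
opening: 0.302
```

Emit:
arm_command(plan=[[0,0,0,0,0,0,0.3]])

```text
t: 14.85
position: [498.8, 32.3, 40.7]
orientation: [2.915, 1.17, 0.001]
wrist_force: [5.7, -3.8, -0.2]
opening: 0.302
```

Emit:
arm_command(plan=[[0.01,-0.45,0,0,0,0.06,0.3],[0,0,0,0,0,0,0.3]])

```text
t: 15.05
position: [495.8, 35.7, 40.7]
orientation: [2.95, 1.079, 0.002]
wrist_force: [5.7, -5.2, -0.7]
opening: 0.302
```

Emit:
arm_command(plan=[[0,0,0,0,0,0,0.3]])

```text
t: 15.15
position: [495.9, 35.6, 40.7]
orientation: [2.949, 1.082, 0.002]
wrist_force: [5.7, -4.3, 0.5]
opening: 0.3
```

Emit:
arm_command(plan=[[0,0,0,0,0,0,0.3]])

```text
t: 15.25
position: [495.9, 35.6, 40.7]
orientation: [2.949, 1.082, 0.001]
wrist_force: [6.3, -4.0, -0.4]
opening: 0.298
```

Emit:
arm_command(plan=[[0,0,0,0,0,0,0.3]])

```text
t: 15.35
position: [495.9, 35.5, 40.7]
orientation: [2.949, 1.082, 0.002]
wrist_force: [5.3, -3.8, -0.8]
opening: 0.301
```

Emit:
arm_command(plan=[[0.01,-0.38,0,0,0,0.05,0.3],[0,0,0,0,0,0,0.3]])

```text
t: 15.55
position: [493.6, 38.5, 40.7]
orientation: [2.976, 1.005, 0.002]
wrist_force: [6.5, -5.6, -0.6]
opening: 0.301
```

Emit:
arm_command(plan=[[0,0,0,0,0,0,0.3]])

```text
t: 15.65
position: [493.6, 38.4, 40.7]
orientation: [2.975, 1.007, 0.002]
wrist_force: [6.9, -5.3, -1.0]
opening: 0.298
```

Emit:
arm_command(plan=[[0,0,0,0,0,0,0.3]])

```text
t: 15.75
position: [493.6, 38.4, 40.7]
orientation: [2.975, 1.007, 0.002]
wrist_force: [5.8, -5.3, -1.1]
opening: 0.302
```

Emit:
arm_command(plan=[[0,0,0,0,0,0,0.3]])

```text
t: 15.85
position: [493.6, 38.4, 40.7]
orientation: [2.975, 1.007, 0.002]
wrist_force: [5.7, -3.5, -0.6]
opening: 0.303
```

The average is about 8.0 N, so I'll stop here, back off to mid-gap and lift.

Emit:
arm_command(plan=[[0,0.3,0,0,0,0,0.3],[0,0.4,0,0,0,0,0.3],[0,0,0,0,0,0,0.3]])

```text
t: 16.15
position: [496.7, 33.0, 40.3]
orientation: [-2.976, -1.005, 0.001]
wrist_force: [0.6, -0.2, 0.0]
opening: 0.298
```

Emit:
arm_command(plan=[[0,0,-1.5,0,0,0,0.3],[0,0,-3,0,0,0,0.3],[0,0,-4,0,0,0,0.3],[0,0,-4,0,0,0,0.3],[0,0,-2,0,0,0,0.3]])

```text
t: 16.65
position: [497.5, 33.8, 188.5]
orientation: [2.976, 1.006, 0.004]
wrist_force: [-0.4, -0.1, -0.7]
opening: 0.3
```

Emit:
arm_command(plan=[[-4,0,0,0,0,0,0.3],[-4,0,0,0,0,0,0.3],[-4,0,0,0,0,0,0.3],[-4,0,0,0,0,0,0.3],[0,0,0,0,0,0,0.3]])

```text
t: 17.15
position: [365.7, -65.9, 185.1]
orientation: [2.978, 1.0, -0.003]
wrist_force: [-0.0, 1.1, 0.2]
opening: 0.298
```

Run:
```python
from h import *
s=manip.read_state();print(s["position"],s["wrist_force"],s["t"])
t=manip.grab_frame("top");c=manip.grab_frame("scene")
a=cv2.resize(t[170:235,225:290],None,fx=6,fy=6,interpolation=cv2.INTER_CUBIC)
b=cv2.resize(c[205:285,330:400],None,fx=5.7,fy=5.7,interpolation=cv2.INTER_CUBIC)
d=cv2.absdiff(cv2.imread("pics/scene0.png"),c).max(2)
for n,(x0,y0,x1,y1) in dict(saucer=(412,275,482,332),soap=(350,312,418,382),brush=(222,205,278,258),paddle=(198,148,292,198)).items(): print(n,(d[y0:y1,x0:x1]>30).sum())
h=max(len(a),len(b));p=lambda x:np.vstack([x,np.zeros((h-len(x),x.shape[1],3),np.uint8)])
cv2.imwrite("pics/both5.png",np.clip(np.hstack([p(a),p(b)])*1.8,0,255).astype(np.uint8))
```

```text
[365.67137725 -65.89227025 185.11846796] [-0.01003435  1.10349531  0.1709681 ] 17.15
saucer 0
soap 0
brush 151
paddle 61
```

View pics/both5.png

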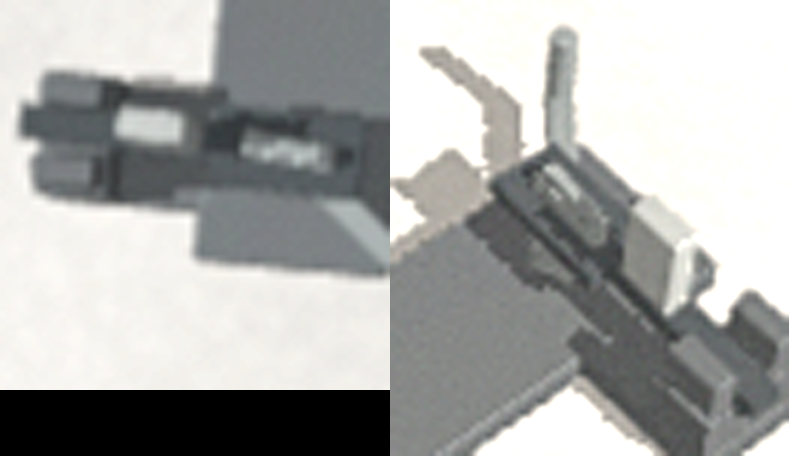

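Run:
```python
from h import *
c=manip.grab_frame("scene");o=cv2.imread("pics/scene0.png")
d=cv2.absdiff(o,c).max(2)
for n,(x0,y0,x1,y1) in dict(brush=(222,205,278,258),paddle=(198,148,292,198)).items():
    y,x=np.nonzero(d[y0:y1,x0:x1]>30);print(n,np.percentile(x+x0,[0,50,100]),np.percentile(y+y0,[0,50,100]))
for n,(x0,y0,x1,y1),lo,hi in (("brush",(222,205,250,232),(18,120,80),(35,255,255)),("paddle",(198,148,295,198),(5,80,50),(17,255,255))):
    for i in (o,c):
        m=cv2.moments(cv2.inRange(cv2.cvtColor(i[y0:y1,x0:x1],cv2.COLOR_BGR2HSV),lo,hi),True);print(n,m['m00'],m['m10']/m['m00'],m['m01']/m['m00'])
```

```text
brush [257. 268. 277.] [205. 212. 218.]
paddle [265. 279. 291.] [192. 196. 197.]
brush 202.0 14.183168316831683 13.663366336633663
brush 202.0 14.193069306930694 13.658415841584159
paddle 1487.0 41.050437121721586 27.292535305985204
paddle 1486.0 41.04239569313594 27.310228802153432
```

The changed pixels are only where the keeper used to lie, so the bystanders haven't moved. I'll hand in.

```bash
python3 -c "
from workcell import manip
print(manip.finish_job())"
```

```text
the job is handed in; nothing more can be done
None
```

The job is handed in at about 17 s; no verdict was reported.

- **Keeper:** I gripped the dark steel keeper by its fin and lowered it over the wing. It met no contact until full depth, with an upward push of 18 N and its underside at about 38 mm. The last picture shows the wing through the slot and the tail between the lugs.
- **Nut:** I swung the lever clockwise with the fingers astride the pin. It bit after roughly 0.5–0.6 rad. I stopped at a mean of 8.0 N at the pin, with single readings from 6.7 to 8.7 N. I estimate the washer wound about 0.2–0.3 rad from the force and the angle travelled, as nothing measures it directly.
- **Let go:** I backed off, lifted clear and moved away; the wrist force was about zero within noise.
- **Bystanders:** the saucer and soap box show no changed pixels. The brush and paddle centroids agree to within 0.02 px. The few changed pixels near them are where the keeper used to lie.
- **Disagreement:** the two cameras differed by about 4–5 mm in absolute position. I placed the slot over the wing using the top view alone, where they agreed to about 1 mm. I did not measure the wing's final angle separately.

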